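# Close the guarded test lever and start the breaker test

### The job

On the orange test plate, reach down through the guard's window and press the black paddle lever fully down (it stays down by itself) without touching the guard. Then press the larger button on the grey push-button box fully in and let it come out again. Leave the short toggle in the guard's other window, the smaller button and all the loose things on the bench as they are.

Things in the scene. Friction and masses are not known exactly. Their poses are not given: they have to be found in the camera images.
- guard: Fixed aluminium guard on the orange plate: a flat sheet 6 mm thick on four posts with bars round the sides, 124 (x) by 240 (y) by 112 mm high. Two windows side by side along y, each 80 (x) by 90 mm (y), 20 mm of sheet between them. Origin: centre of its foot, 6 mm above the bench; x away from the robot, z up. It may not be touched (0.5 N): shut the fingers to pass a window.
- window_left (a point): Centre of the window on the guard's +y side, in the top plane of the sheet (118 mm above the bench). Axes as the guard's.
- window_right (a point): Centre of the window on the guard's -y side, in the top plane of the sheet (118 mm above the bench). Axes as the guard's.
- paddle_pad (a point): Centre of the top of the black paddle lever's pad, below either one of the windows, over a white housing (top 66 mm above the bench). Pad 26 (x) by 34 mm (y); a 12 mm wide, 55 mm long arm joins it to a hinge on the guard's +x side. Pad top 90 to 97 mm above the bench at the start, 78 mm when fully down, having moved up to 4 mm towards -x.
- paddle (a joint): Angle of the paddle lever: about 0 raised, 0.36 rad fully down (a solid stop). It moves under about 3 N on the pad and stays where it is left.
- toggle_tip (a point): Top of the short black toggle, a stub 8 x 14 mm and 26 mm long that stands on the white housing below the other window, about 90 mm above the bench. It must not be moved (more than 5 mm).
- station: Fixed grey push-button box, 85 (x) x 160 (y) x 50 mm high; origin at the centre of its underside, y along the row of its two buttons.
- big_button_top (a point): Centre of the top of the larger button, black, 40 mm in diameter, on one end of the push-button box; pressed straight down.
- big_button (a joint): Travel of the larger button, m: 0 out, 0.006 fully in (takes 5 N); springs back. Counts as fully in beyond 0.0045.
- small_button_top (a point): Centre of the top of the smaller button, black, 20 mm in diameter, on the other end of the box, 76 mm from the larger one.
- small_button (a joint): Travel of the smaller button, m: 0 out, 0.006 in. Not to be pressed.
- breaker_a_mid (a point): Bystander: loose white 3-pole circuit breaker, 70 x 54 x 74 mm high, standing near the push-button box; point 30 mm above its foot. Leave alone.
- breaker_b_mid (a point): Bystander: loose white 2-pole circuit breaker, 70 x 36 x 74 mm high, standing near the push-button box; point 30 mm above its foot. Leave alone.
- breaker_c_mid (a point): Bystander: loose white 4-pole circuit breaker, 70 x 72 x 74 mm high, standing beyond the guarded plate; point 30 mm above its foot. Leave alone.
- terminals_mid (a point): Bystander: loose grey terminal strip, 45 x 90 x 34 mm high, lying before the guarded plate; its centre. Leave alone.
- screwdriver_grip (a point): Bystander: loose screwdriver lying before the guarded plate, under 35 mm high; point in its handle. Leave alone.
- spool_mid (a point): Bystander: loose grey spool with a copper winding, 80 mm across, 50 mm high; its centre. Leave alone.

How it is judged:
By the outcome, as a careful person would: the job done as asked, in the order asked, and still so for the second after the job is handed in, with the robot touching nothing.
It also fails if it takes over 45 s, if anything falls off the work surface, if the arm or the gripper's body presses on something with over 40 N, if the wrist force passes 120 N, or if a joint passes its speed limit or range.

### The arm

A 7-joint arm with a two-finger parallel gripper is mounted at the origin on the work surface. World frame = base frame: x ahead of the robot, y to its left, z up, the work surface at z = 0. Lengths are in m, angles in rad, forces in N, time in s.
With the tool pointing down it reaches from about 0.4 to 0.85 m from the base axis. Payload 4.5 kg.
Tool frame: the origin (TCP) lies midway between the tips of the shut fingers; the grasp point (between the pads) lies 19 mm behind it; z points along the fingers, x is the direction in which the jaws open and shut, and the axes are right-handed (so a half turn about z gives the same grasp; the last joint's range is limited). The gripper opens to 88 mm and grips with 3 to 60 N. Pads are 18 mm wide; open, the fingers measure 123 mm over their backs; the gripper's body (75 mm by 187 mm) begins 45 mm behind the grasp point.
Start: joints at [-1.247, 0.689, -0.195, 1.565, 0.157, 0.902, -0.215], TCP at [0.179, 0.599, 0.239] pointing down, gripper open.
Joint ranges: [-3.01, 3.01], [-0.46, 2.08], [-1.47, 1.51], [0.13, 2.56], [-1, 4.14], [0.04, 2.09], [-2.66, 2.66]. Speed limits (rad/s): [2.57, 2.57, 3.14, 3.14, 3.14, 3.14, 3.14].

### API

Orientations are given as a rotation vector (axis times angle).
In Python, from plant import get_obs, camera, job gives the robot as it stands.
- The arm moves only by the tool apply_moves, never from a script. Its argument "rows" is text: rows parted by semicolons, each of 7 numbers parted by spaces: the shift along the tool's x, y, z in mm, then the turn, a rotation vector about the tool's x, y, z in degrees, then the opening, from 0 (shut) to 1 (fully open). In form: tx ty tz wx wy wz claw; .... A call has 1 to 8 rows; each row shifts and turns the commanded pose from where the row before left it, along the tool's axes as they then stand; what a row does not reach is not made up. A row lasts 1/12 s, in which the tool goes at most 41.7 mm and 7.16 degrees, less where a joint would pass 70% of its speed; a pose out of reach is approached as far as the arm can. A call is refused whole if a number of a shift passes 41.7 or a number of a turn 7.16, either way. A call with a gripper value outside its range is refused whole. The fingers move at their own pace and stop on an object; "squeeze" is the grip in N (left out, the last holds). Time passes only in rows, so rows that do not move let the fingers close. It gives the time, the measured TCP pose, the force and the opening at its end, in the units of the state.
- get_obs(): the state, without advancing time (a new reading comes with each control period).
- camera(name): name is "scene" or "top"; returns a dict with "color" (420x560x3 uint8, blue, green, red), "mtx" (3x3 intrinsics, pixels), "extrinsics" (4x4, takes a point from world to camera coordinates). Camera axes: x right, y down, z forward; pixel columns grow to the right and rows downward; lengths in m; the calibration is good to about 2 mm. A picture is of the moment at which its call begins. There is no depth.
- job.finish_job(): hands the job in, once; it reports no verdict.
The state is a dict: "t": time; "qpos": joint angles; "joint_velocities": joint speeds; "joint_efforts": joint torques, N m; "ee_pos": TCP position; "eef_rot": TCP orientation; "contact_force": force on the tool from outside, world axes, zero at the start; "moment": the same for the moment, N m; "grip_width": opening from 0.0 (shut) to 1.0 (fully open).
Only numpy, scipy, OpenCV 4.12 (cv2) and the standard library are available. Lean on these libraries where they do the work, as an engineer would, in place of code of your own. Each camera call takes 0.05 s, during which the arm holds its last target. There are 200 camera calls.

## Working session

There is one attempt and no reset: what is moved stays moved. The work goes in short steps, Python scripts to look and compute and a tool call to move; the robot and the scene stay as the last step left them, time stands still between calls to the robot, and variables do not carry over. Pictures are saved under pics/ and viewed, about 8 in all and at most 12, crops included, and the job is handed in when it is done.

Besides the shell and the picture viewer there is one more tool, called in YAML: its name, and indented under it one key for each argument. apply_moves: Moves the arm, as the interface text tells. Its arguments: {"type":"object","properties":{"rows":{"type":"string"},"squeeze":{"type":"number"}},"required":["rows"]}

```bash
mkdir -p pics; python3 - <<'E'
from plant import get_obs,camera,job
import cv2,pickle
o=get_obs();print(o)
for n in("scene","top"):
    c=camera(n);cv2.imwrite(f"pics/{n}0.png",c["color"]);pickle.dump(c,open(f"{n}0.pkl","wb"));print(n,c["mtx"].tolist(),c["extrinsics"].round(4).tolist())
E
```

```text
{'t': 0.0, 'qpos': array([-1.24722971,  0.6900026 , -0.19454532,  1.56633693,  0.15730474,
        0.9025035 , -0.21510572]), 'joint_velocities': array([-0.00029805,  0.00027896, -0.00082993, -0.00156356,  0.00084206,
        0.00100127, -0.00034094]), 'joint_efforts': array([ 2.03824038e-04, -5.27555537e+01, -1.26663040e+00, -1.53424484e+01,
       -5.25678496e-02,  6.66270062e-03,  1.61284911e-04]), 'ee_pos': array([0.17843162, 0.59832636, 0.23790111]), 'eef_rot': array([ 2.51782988e+00,  1.87685588e+00, -2.22190695e-03]), 'contact_force': array([ 0.10337199,  0.37160511, -0.50706142]), 'moment': array([-0.00546845,  0.01192233, -0.04149265]), 'grip_width': 0.9962513166471632}
scene [[420.3875556155362, 0.0, 281.9752062079002], [0.0, 420.3875556155362, 208.97183297246204], [0.0, 0.0, 1.0]] [[0.2785, 0.9604, 0.0019, -0.0612], [0.7161, -0.2063, -0.6668, -0.3317], [-0.6401, 0.1871, -0.7452, 1.4776], [0.0, 0.0, 0.0, 1.0]]
top [[495.49889258633453, 0.0, 276.4775071549656], [0.0, 495.49889258633453, 206.4860863224966], [0.0, 0.0, 1.0]] [[0.0107, -0.9999, -0.0025, -0.1078], [-0.9944, -0.0104, -0.1053, 0.574], [0.1053, 0.0036, -0.9944, 1.0715], [0.0, 0.0, 0.0, 1.0]]
```

View pics/scene0.png

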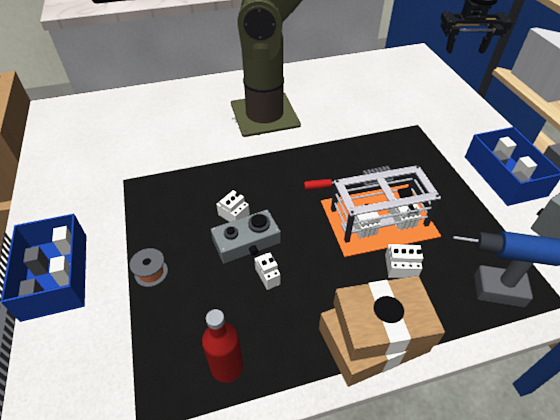

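View pics/top0.png

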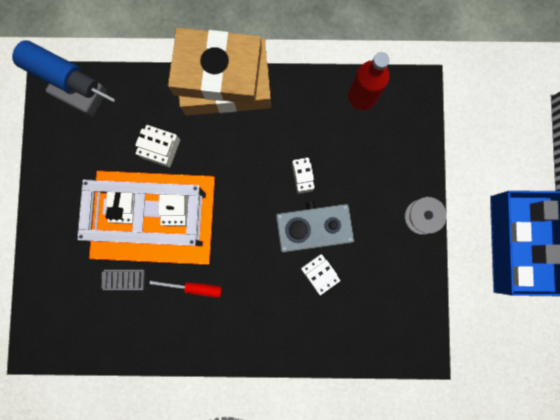

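The scene view shows the guard on the orange plate around (385,190) and the box around (245,235). In the top view the guard spans (80..205, 180..245). The black paddle is in the left (+y) window near (117,208) and the toggle is in the right one near (172,208). On the box, the big button is near (298,230) and the small one near (333,226).

```bash
python3 - <<'E'
import cv2
a=cv2.imread("pics/top0.png")
g=cv2.resize(a[165:265,70:220],None,fx=5,fy=5,interpolation=cv2.INTER_CUBIC)
b=cv2.resize(a[195:260,265:365],None,fx=5,fy=5,interpolation=cv2.INTER_CUBIC)
cv2.imwrite("pics/g.png",g);cv2.imwrite("pics/b.png",b)
s=cv2.imread("pics/scene0.png")
cv2.imwrite("pics/s.png",cv2.resize(s[155:255,310:450],None,fx=5,fy=5,interpolation=cv2.INTER_CUBIC))
E
```

```text
(no output)
```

View pics/g.png

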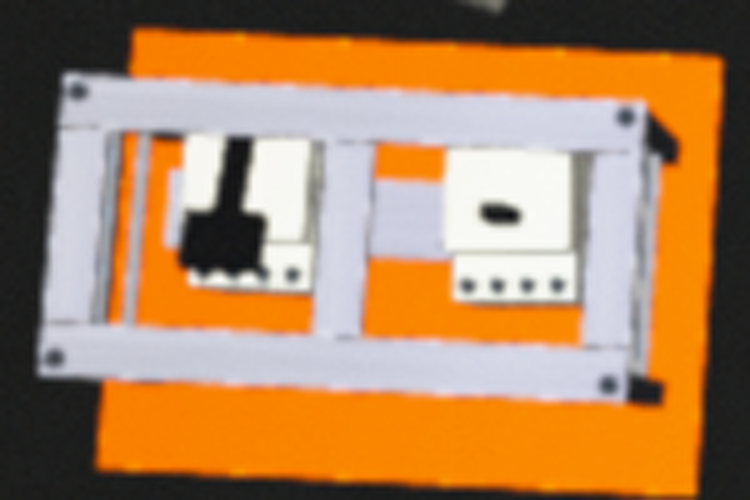

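View pics/b.png

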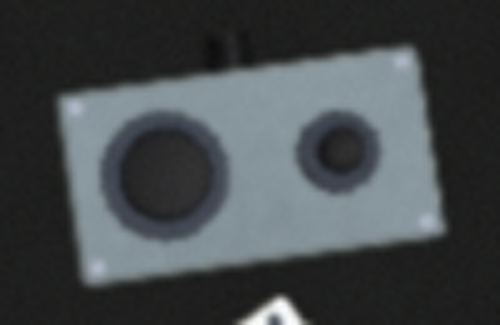

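View pics/s.png

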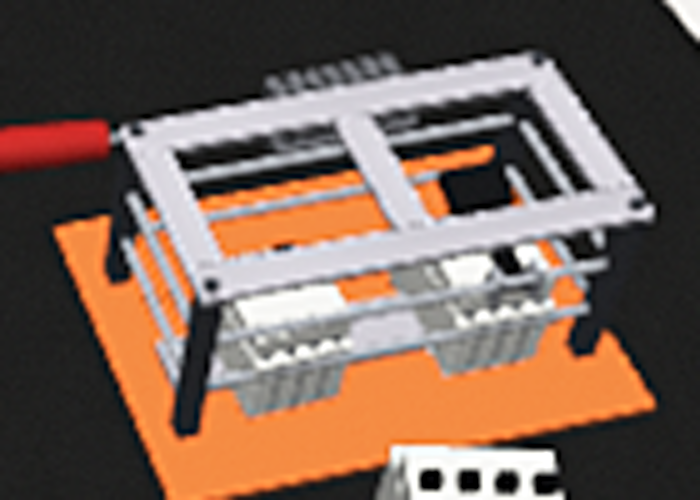

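Guard crop, in 5x crop pixels:
- The sheet's outer corners are (63,73), (648,100), (627,403) and (38,376).
- The left window's corners are (108,128), (330,140), (315,337) and (92,325).
- The pad's centre is near (222,240).

In the other crops, the big button's centre is (167,173) and the small one's is (341,150). The pad in the scene crop is near (478,190).

```bash
cat > h.py <<'E'
import pickle,numpy as np,cv2
C={n:pickle.load(open(f"{n}0.pkl","rb")) for n in("scene","top")}
def ray(n,p,z):
    c=C[n];R=c["extrinsics"][:3,:3];t=c["extrinsics"][:3,3]
    d=R.T@np.linalg.solve(c["mtx"],[p[0],p[1],1.]);o=-R.T@t
    return o+d*(z-o[2])/d[2]
def cr(u,v,off,s=5): return ((u+.5)/s-.5+off[0],(v+.5)/s-.5+off[1])
def tri(pt,ps):
    P=[C[n]["mtx"]@C[n]["extrinsics"][:3] for n in("top","scene")]
    X=cv2.triangulatePoints(*P,np.array(pt,float).reshape(2,1),np.array(ps,float).reshape(2,1)).ravel();return X[:3]/X[3]
def proj(n,X):
    c=C[n];q=c["mtx"]@(c["extrinsics"][:3]@np.append(X,1));return q[:2]/q[2]
E
python3 - <<'E'
from h import *
np.set_printoptions(precision=4,suppress=True)
g=(70,165)
out=np.array([ray("top",cr(*p,g),.118) for p in[(63,73),(648,100),(627,403),(38,376)]]);print(out,out.mean(0))
print("sizes",[np.linalg.norm(out[i]-out[(i+1)%4]) for i in range(4)])
w=np.array([ray("top",cr(*p,g),.118) for p in[(108,128),(330,140),(315,337),(92,325)]]);print(w.mean(0),[np.linalg.norm(w[i]-w[(i+1)%4]) for i in range(4)])
d=out[0]-out[1]+out[3]-out[2];y=d/np.linalg.norm(d);print("yaw",np.degrees(np.arctan2(-y[0],y[1])), "win from outer",out.mean(0)+.055*y)
for z in(.09,.094):print("pad",ray("top",cr(222,240,g),z))
print("pad tri",tri(cr(222,240,g),cr(478,190,(310,155))))
so=[(130,125),(540,58),(655,208),(205,300)]
print("scene",[ray("scene",cr(*p,(310,155)),.118) for p in so])
b=(265,195)
for z in(.05,.06,.065):print("big",ray("top",cr(167,173,b),z),"small",ray("top",cr(341,150,b),z), np.linalg.norm(ray("top",cr(167,173,b),z)-ray("top",cr(341,150,b),z)))
print(proj("scene",ray("top",cr(167,173,b),.06)),proj("scene",ray("top",cr(167,173,b),.07)))
from scipy.spatial.transform import Rotation as R
from plant import get_obs
print(R.from_rotvec(get_obs()["eef_rot"]).as_matrix())
E
```

```text
[[0.6181 0.2986 0.118 ]
 [0.6094 0.0573 0.118 ]
 [0.4851 0.0625 0.118 ]
 [0.4935 0.3023 0.118 ]] [0.5515 0.1802 0.118 ]
sizes [np.float64(0.24148149132476768), np.float64(0.12440888966445099), np.float64(0.24000509677979767), np.float64(0.12470306165107581)]
[0.553  0.2345 0.118 ] [np.float64(0.0915635966842791), np.float64(0.08097430399474143), np.float64(0.09120362978842991), np.float64(0.081060347187501)]
yaw -2.041722590672799 win from outer [0.5535 0.2352 0.118 ]
pad [0.5523 0.2393 0.09  ]
pad [0.5519 0.238  0.094 ]
pad tri [0.5526 0.2405 0.0862]
scene [array([0.486 , 0.0675, 0.118 ]), array([0.4986, 0.2971, 0.118 ]), array([0.6144, 0.2987, 0.118 ]), array([0.6089, 0.0587, 0.118 ])]
big [ 0.5239 -0.1491  0.05  ] small [ 0.5347 -0.2246  0.05  ] 0.07635584258070244
big [ 0.5233 -0.1487  0.06  ] small [ 0.534  -0.2235  0.06  ] 0.07564605563309543
big [ 0.523  -0.1484  0.065 ] small [ 0.5336 -0.223   0.065 ] 0.07529116215929191
[259.1539 222.2113] [259.0983 219.4582]
[[ 0.2857  0.9583 -0.0004]
 [ 0.9583 -0.2857 -0.0016]
 [-0.0016  0.0001 -1.    ]]
```

apply_moves:
  rows: "-15 28.8 0 0 0 0 0;-15 28.8 0 0 0 0 0;-15 28.8 0 0 0 0 0;-15 28.8 0 0 0 0 0;-15 28.8 0 0 0 0 0;-15 28.8 0 0 0 0 0;-15 28.8 0 0 0 0 0;-15 28.8 0 0 0 0 0"
  squeeze: 20

```text
t: 0.77
ee_pos: [0.3659, 0.4166, 0.2385]
eef_rot: [2.519, 1.877, -0.001]
contact_force: [0.7, 0.8, 0.5]
grip_width: 0.421
```

apply_moves:
  rows: "-15 28.8 0 0 0 0 0;-15 28.8 0 0 0 0 0;-15 28.8 0 0 0 0 0;-15 28.8 0 0 0 0 0;-15 28.8 0 0 0 0 0;-15 28.8 0 0 0 0 0;-15 28.8 0 0 0 0 0;-15 28.8 0 0 0 0 0"

```text
t: 1.43
ee_pos: [0.5523, 0.2358, 0.2384]
eef_rot: [-2.519, -1.877, 0.001]
contact_force: [0.8, 0.5, 0.0]
grip_width: 0.004
```

apply_moves:
  rows: "0 0 25 0 0 0 0;0 0 25 0 0 0 0;0 0 25 0 0 0 0;0 0 0 0 0 0 0;0 0 0 0 0 0 0;0 0 0 0 0 0 0"

```text
t: 1.93
ee_pos: [0.5521, 0.2379, 0.1647]
eef_rot: [2.519, 1.878, 0.002]
contact_force: [0.8, -1.0, -1.2]
grip_width: 0.008
```

```bash
python3 - <<'E'
from plant import *
from h import *
o=get_obs();print(o["ee_pos"],o["contact_force"])
s=camera("scene")["color"]
p=proj("scene",o["ee_pos"]);print(p, (p-[310,130]+.5)*5)
cv2.imwrite("pics/s2.png",cv2.resize(s[130:250,310:450],None,fx=5,fy=5,interpolation=cv2.INTER_CUBIC))
E
```

```text
[0.55207612 0.23785223 0.16469992] [ 0.78975352 -0.9815161  -1.2265014 ]
[411.12484909 170.70557768] [508.12424545 206.0278884 ]
```

View pics/s2.png

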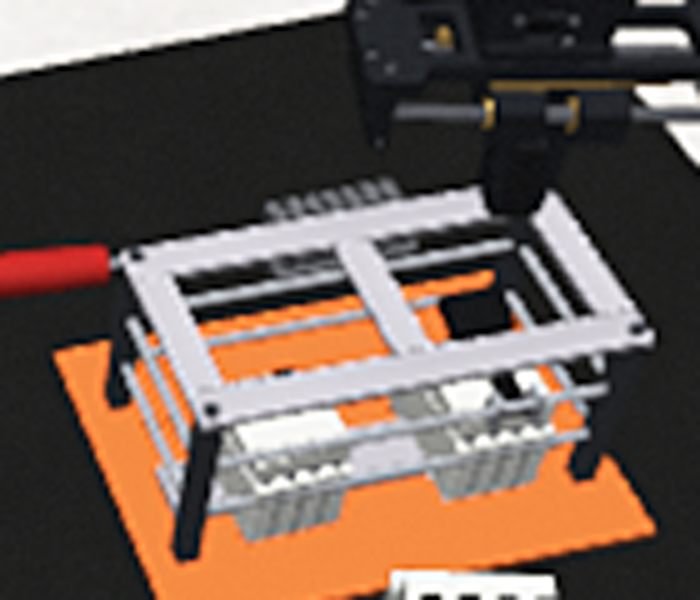

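The shut fingertips hang above the left window, at about (510,210) in this crop. That matches the projected TCP, and the pad sits below at (478,310). I'll lower it.

apply_moves:
  rows: "0 0 15 0 0 0 0;0 0 15 0 0 0 0;0 0 15 0 0 0 0;0 0 15 0 0 0 0;0 0 0 0 0 0 0;0 0 0 0 0 0 0"

```text
t: 2.48
ee_pos: [0.552, 0.2377, 0.1046]
eef_rot: [2.519, 1.877, 0.001]
contact_force: [0.5, -0.3, 0.3]
grip_width: 0.006
```

apply_moves:
  rows: "0 0 4 0 0 0 0;0 0 4 0 0 0 0;0 0 4 0 0 0 0;0 0 4 0 0 0 0;0 0 4 0 0 0 0;0 0 2 0 0 0 0;0 0 2 0 0 0 0;0 0 0 0 0 0 0"

```text
t: 3.15
ee_pos: [0.5515, 0.2373, 0.0792]
eef_rot: [-2.519, -1.878, 0.0]
contact_force: [-1.0, 0.3, -0.8]
grip_width: 0.003
```

apply_moves:
  rows: "0 0 1 0 0 0 0;0 0 1 0 0 0 0;0 0 1 0 0 0 0;0 0 0 0 0 0 0"

```text
t: 3.48
ee_pos: [0.5518, 0.2372, 0.0781]
eef_rot: [2.519, 1.877, 0.001]
contact_force: [-3.7, 0.2, 12.6]
grip_width: 0.003
```

There's a solid stop at z = 78 mm with about 12 N, as expected for fully down. I'll press slightly more, then retreat.

apply_moves:
  rows: "0 0 1 0 0 0 0;0 0 0 0 0 0 0;0 0 0 0 0 0 0"

```text
t: 3.73
ee_pos: [0.5519, 0.2372, 0.078]
eef_rot: [2.519, 1.877, 0.002]
contact_force: [-5.0, -1.7, 18.4]
grip_width: 0.003
```

apply_moves:
  rows: "0 0 -5 0 0 0 0;0 0 -10 0 0 0 0;0 0 -20 0 0 0 0;0 0 -20 0 0 0 0;0 0 -25 0 0 0 0;0 0 -25 0 0 0 0;0 0 -20 0 0 0 0;0 0 0 0 0 0 0"

```text
t: 4.4
ee_pos: [0.5543, 0.2384, 0.2053]
eef_rot: [2.518, 1.876, 0.013]
contact_force: [0.9, -0.3, 0.2]
grip_width: 0.007
```

apply_moves:
  rows: "-31.6 6.7 0 0 0 0 0;-31.6 6.7 0 0 0 0 0;-31.6 6.7 0 0 0 0 0;-31.6 6.7 0 0 0 0 0;-31.6 6.7 0 0 0 0 0;-31.6 6.7 0 0 0 0 0;-31.6 6.7 0 0 0 0 0;-31.6 6.7 0 0 0 0 0"

```text
t: 5.07
ee_pos: [0.5302, -0.0221, 0.2003]
eef_rot: [-2.519, -1.877, 0.001]
contact_force: [-0.0, 0.5, -0.8]
grip_width: 0.005
```

apply_moves:
  rows: "-31.6 6.7 0 0 0 0 0;-31.6 6.7 0 0 0 0 0;-31.6 6.7 0 0 0 0 0;-31.6 6.7 0 0 0 0 0;0 0 30 0 0 0 0;0 0 30 0 0 0 0;0 0 30 0 0 0 0;0 0 0 0 0 0 0"

```text
t: 5.73
ee_pos: [0.5166, -0.1489, 0.1059]
eef_rot: [-2.514, -1.873, 0.01]
contact_force: [-0.8, 0.1, -0.2]
grip_width: 0.006
```

```bash
python3 - <<'E'
from plant import *
from h import *
o=get_obs();print(o["ee_pos"],o["contact_force"])
s=camera("scene")["color"];t=camera("top")["color"]
print((proj("scene",o["ee_pos"])-[200,170]+.5)*4, (proj("scene",np.array([.5233,-.1487,.06]))-[200,170]+.5)*4)
k=lambda a,f:cv2.resize(a,None,fx=f,fy=f,interpolation=cv2.INTER_CUBIC)
im=np.hstack([k(s[170:270,200:300],4),k(t[165:265,70:170],4)])
cv2.imwrite("pics/s3.png",im)
E
```

```text
[ 0.51660976 -0.14888803  0.10591005] [-0.81158998  0.08521119 -0.19984292]
[232.76003131 155.24936773] [238.55178333 210.89786611]
```

View pics/s3.png

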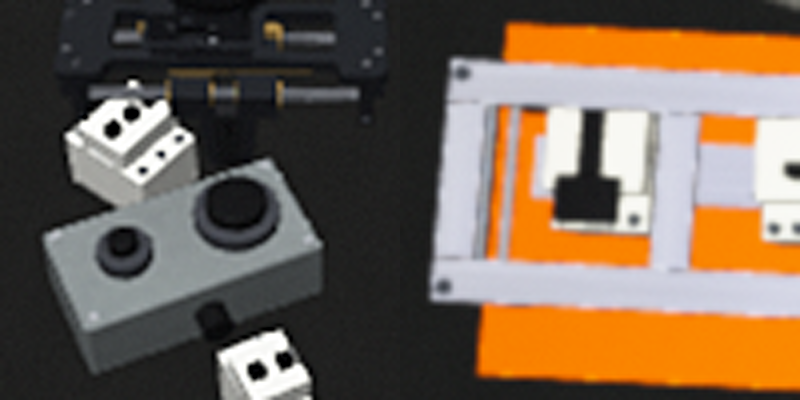

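The left half shows the fingertips over the larger button, with the cap top near (237,203), so its top is about 67 mm high. The cap stands proud of its collar. The right half shows the paddle pad lower and shifted 2 px towards -x, which is consistent with fully down. The toggle is unchanged.

apply_moves:
  rows: "0 0 0 0 0 0 0;0 0 0 0 0 0 0"

```text
t: 6.0
ee_pos: [0.5215, -0.1491, 0.1124]
eef_rot: [2.517, 1.876, 0.003]
contact_force: [-0.2, 0.4, -0.3]
grip_width: 0.007
```

apply_moves:
  rows: "0 1.4 10 0 0 0 0;0 0 10 0 0 0 0;0 0 10 0 0 0 0;0 0 5 0 0 0 0;0 0 0 0 0 0 0;0 0 0 0 0 0 0"

```text
t: 6.5
ee_pos: [0.5213, -0.1493, 0.0751]
eef_rot: [-2.518, -1.877, 0.001]
contact_force: [-0.7, 0.2, 0.3]
grip_width: 0.005
```

apply_moves:
  rows: "0 0 2 0 0 0 0;0 0 2 0 0 0 0;0 0 2 0 0 0 0;0 0 2 0 0 0 0;0 0 0 0 0 0 0;0 0 0 0 0 0 0"

```text
t: 7.0
ee_pos: [0.522, -0.1495, 0.0679]
eef_rot: [2.518, 1.877, 0.001]
contact_force: [0.1, 0.4, 4.4]
grip_width: 0.007
```

Contact with about 4 N near z = 68 mm. I'll press on through the travel.

apply_moves:
  rows: "0 0 1.5 0 0 0 0;0 0 1.5 0 0 0 0;0 0 1.5 0 0 0 0;0 0 1 0 0 0 0;0 0 0 0 0 0 0;0 0 0 0 0 0 0"

```text
t: 7.5
ee_pos: [0.522, -0.1495, 0.0659]
eef_rot: [2.517, 1.876, 0.001]
contact_force: [-7.9, 1.6, 38.4]
grip_width: 0.007
```

38 N at z = 66 mm is a solid stop. I'll back off in small steps and read the force to see how far the button travelled.

apply_moves:
  rows: "0 0 -2 0 0 0 0;0 0 -2 0 0 0 0;0 0 0 0 0 0 0;0 0 0 0 0 0 0"

```text
t: 7.83
ee_pos: [0.522, -0.1495, 0.0665]
eef_rot: [2.518, 1.877, 0.001]
contact_force: [1.1, -0.5, 4.7]
grip_width: 0.009
```

apply_moves:
  rows: "0 0 -2 0 0 0 0;0 0 0 0 0 0 0;0 0 0 0 0 0 0"

```text
t: 8.08
ee_pos: [0.522, -0.1495, 0.0682]
eef_rot: [2.519, 1.877, 0.001]
contact_force: [0.6, 0.2, 3.5]
grip_width: 0.002
```

apply_moves:
  rows: "0 0 -2 0 0 0 0;0 0 0 0 0 0 0;0 0 0 0 0 0 0"

```text
t: 8.33
ee_pos: [0.5219, -0.1495, 0.0702]
eef_rot: [2.519, 1.877, 0.001]
contact_force: [1.2, 0.1, 2.7]
grip_width: 0.002
```

apply_moves:
  rows: "0 0 -2 0 0 0 0;0 0 0 0 0 0 0;0 0 0 0 0 0 0"

```text
t: 8.58
ee_pos: [0.5215, -0.1494, 0.0721]
eef_rot: [-2.519, -1.877, 0.0]
contact_force: [0.8, 0.3, 1.4]
grip_width: 0.005
```

The spring force falls from 4.7 N to about 1 N between 66.5 and 72 mm, so the button made its full travel of about 6 mm. I'll retreat and check.

apply_moves:
  rows: "0 0 -5 0 0 0 0;0 0 -10 0 0 0 0;0 0 -20 0 0 0 0;0 0 -25 0 0 0 0;0 0 -25 0 0 0 0;0 0 -25 0 0 0 0;0 0 0 0 0 0 0;0 0 0 0 0 0 0"

```text
t: 9.25
ee_pos: [0.5219, -0.1497, 0.1838]
eef_rot: [2.518, 1.876, 0.002]
contact_force: [-0.1, -0.5, 0.1]
grip_width: 0.012
```

apply_moves:
  rows: "0 -20 -10 0 0 0 0;0 -20 -10 0 0 0 0;0 -20 0 0 0 0 0;0 -20 0 0 0 0 0;0 0 0 0 0 0 0;0 0 0 0 0 0 0;0 0 0 0 0 0 0"

```text
t: 9.83
ee_pos: [0.4456, -0.1267, 0.2018]
eef_rot: [-2.519, -1.877, -0.0]
contact_force: [0.4, 0.9, 1.0]
grip_width: 0.002
```

```bash
python3 - <<'E'
from plant import *
import cv2,numpy as np
o=get_obs();print(o["t"],o["ee_pos"],o["contact_force"])
s=camera("scene")["color"];t=camera("top")["color"]
k=lambda a,f:cv2.resize(a,None,fx=f,fy=f,interpolation=cv2.INTER_CUBIC)
cv2.imwrite("pics/s4.png",np.vstack([k(s[150:280,190:450],3)[:, :780],k(t[160:230,70:330],3)[:, :780]]))
E
```

```text
9.8333 [ 0.44561125 -0.12673178  0.20180045] [0.40237815 0.85625334 1.03963863]
```

View pics/s4.png

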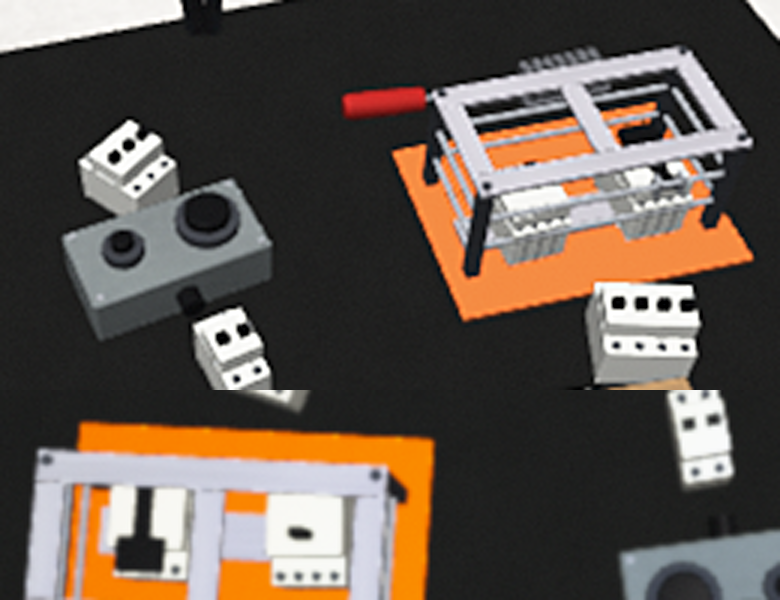

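The pad is down in both views: (640,130) in the scene part and (140,553) in the top part. The toggle at (300,533) is unchanged, the larger button at (207,210) is out again, and the loose things in view are where they were.

```bash
python3 -c "
from plant import *
print(job.finish_job())"
```

```text
the job is handed in; nothing more can be done
None
```

I did both presses in the order asked and handed the job in at about 10 s of the 45 s allowed. No verdict is reported.

- **Paddle:** I pressed it down through the left (+y) window with the fingers shut. It met a solid stop at z = 78 mm with about 18 N, which is the height given for fully down. In the last pictures it was still down.
- **Guard:** I saw no sign of contact. The forces I read at the end of moves in and out of the window were about 1 N or less, which is within the sensor's noise. I could not check this against the 0.5 N limit.
- **Larger button:** I pressed it to a solid stop at z = 66 mm. The force reached about 38 N there, well above the 5 N it needs. As I backed off, the spring force faded out near z = 72 mm, so it travelled about 6 mm. It was out again in the last picture.
- **Everything else:** The toggle, the smaller button and the loose things in view looked unmoved. I did not measure their positions, and the spool was outside the last crops. The arm finished clear of everything, at z = 0.20 m.

None of the checks failed or disagreed.

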